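Rake the bark level in the window planter

TASK

Somebody tipped the bark chunks into the planter tray in a two-high heap on its far half. Take the hand rake (not the flat scraper, leave that lying) and rake the bark, touching it only with the rake, into an even single layer inside the tray: nothing on top of or propped up on another chunk, and the six shared between the near and far half, at least two in each. Then set the rake down on the bench, clear of the tray.

Things in the scene. Friction and masses are not known exactly. Their poses are not given: they have to be found in the camera images.
- bed: Open wooden planter tray fixed to the bench, 186 (x) x 200 (y) mm, walls 8 mm (inside 170 x 184). Origin: centre of its underside, on the bench. Floor 6 mm, rim 40 mm above the bench. Its x axis points away from the robot within 13 degrees: +x is the far half, where the heap starts, -x the near half.
- rake: Loose hand rake, 180 g, beside the tray, standing level, teeth down. Origin: middle of the row of tooth tips. 7 steel teeth 52 mm long in a row along y, 136 mm wide. Wooden handle 22 mm wide, 24 high, along -x (to x -231 mm, towards the robot), centre line 65 mm above the tips; foot at x -215 reaching down to tip level. Grip across the handle at x -75 mm; balances near -50.
- scraper: Bystander: loose flat scraper on the other side of the tray from the rake, a 130 mm wooden handle lying low on the bench with a 90 mm wide flat steel blade and no teeth. Origin: on the bench, where the blade begins; handle towards -x. Leave it where it is.
- chunk0: Bark chunk, rounded brown block 36 x 40 x 28 mm (28 upright at the start), 13 to 22 g, origin at its centre. One of three side by side on the tray floor in the heap, 46 mm apart along the tray's y, 22 to 34 mm beyond its mid-line (+x); about 30 mm of floor is free between heap and far wall.
- chunk1: As chunk0: another of the three in the heap's lower layer.
- chunk2: As chunk0: another of the three in the heap's lower layer.
- chunk3: Bark chunk, same size and kind as chunk0, pose at its centre. One of the three in the heap's upper layer, each starting on top of its own chunk of the lower layer (underside 34 mm above the bench).
- chunk4: As chunk3: another of the three in the heap's upper layer.
- chunk5: As chunk3: another of the three in the heap's upper layer.
Not all that is in view belongs to the job. What is shaped like the chunk0 but blue, orange or yellow is not meant.

How it is judged:
By the outcome, as a careful person would: the job done as asked, in the order asked, and still so for the second after the job is handed in, with the robot touching nothing.
It also fails if it takes over 58 s, if anything falls off the work surface, if the arm or the gripper's body presses on something with over 40 N, if the wrist force passes 120 N, or if a joint passes its speed limit or range.

ROBOT

A 6-joint arm with a two-finger parallel gripper is mounted at the origin on the work surface. World frame = base frame: x ahead of the robot, y to its left, z up, the work surface at z = 0. Lengths are in m, angles in degrees, forces in N, time in s.
With the tool pointing down it reaches from about 0.35 to 0.775 m from the base axis. Payload 7.3 kg.
Tool frame: the origin (TCP) lies on the centre line of the jaws, within the pads' length; the fingertips stand 25 mm ahead of it and the grasp point (between the pads) lies 6 mm ahead of it; z points along the fingers, y is the line along which they close (so a half turn about z gives the same grasp; the last joint's range is limited). The gripper opens to 92 mm and grips with 3 to 60 N. Pads are 19 mm wide; open, the fingers measure 130 mm over their backs; the gripper's body (75 mm by 190 mm) begins 47 mm behind the grasp point.
Start: joints at [-78.782, 19.595, 87.324, -0, 73.075, -8.365], TCP at [0.176, -0.495, 0.252] pointing down, gripper open.
Joint ranges: [-145.02, 145.02], [-44.19, 115.74], [2.07, 154.8], [-57.11, 237.11], [16.16, 152.29], [-177.93, 177.93]. Speed limits (degrees/s): [147.25, 147.25, 180, 180, 180, 180].

INTERFACE

Orientations are given as a 3x3 rotation matrix whose columns are the frame's x, y, z axes.
In Python, from station import * gives the robot as it stands.
- The arm moves only by the tool move_arm, never from a script. Its argument "targets" is a list of rows, each a list of 7 numbers: the turn, a rotation vector about the tool's x, y, z in degrees, then the shift along the tool's x, y, z in mm, then the gripper command: -1 is fully open, 1 is shut, values between are in proportion. In form: [[rx, ry, rz, x, y, z, claw], ...]. A call has 1 to 8 rows; each row shifts and turns the commanded pose from where the row before left it, along the tool's axes as they then stand; what a row does not reach is not made up. A row lasts 1/8 s, in which the tool goes at most 62.5 mm and 10.7 degrees, less where a joint would pass 70% of its speed; a pose out of reach is approached as far as the arm can. A call is refused whole if a number of a shift passes 62.5 or a number of a turn 10.7, either way. A call with a gripper value outside its range is refused whole. The fingers move at their own pace and stop on an object; "newtons" is the grip in N (left out, the last holds). Time passes only in rows, so rows that do not move let the fingers close. It gives the time, the measured TCP pose, the force, the opening and the grip force at its end, in the units of the state.
- sense(): the state, without advancing time (a new reading comes with each control period).
- camera(name): name is "side" or "top" or "wrist"; returns a dict with "color" (420x560x3 uint8, red, green, blue), "camera_matrix" (3x3 intrinsics, pixels), "R" (3x3) and "t" (3): a world point X has camera coordinates R X + t. Camera axes: x right, y down, z forward; pixel columns grow to the right and rows downward; lengths in m; the calibration is good to about 2 mm. A picture is of the moment at which its call begins. There is no depth.
- sign_off(): hands the job in; it is judged then, once.
The state is a dict: "time": time; "joints": joint angles; "qvel": joint speeds; "joint_torque": joint torques, N m; "position": TCP position; "tool_rot": TCP orientation; "contact_force": force on the tool from outside, world axes, zero at the start; "ft_torque": the same for the moment, N m; "opening": finger opening in m; "gripper_force": force on a finger pad.
Only numpy, scipy, OpenCV 4.12 (cv2) and the standard library are available. Lean on these libraries where they do the work, as an engineer would, in place of code of your own. Each camera call takes 0.05 s, during which the arm holds its last target. There are 200 camera calls.

## Working session

There is one attempt and no reset: what is moved stays moved. The work goes in short steps, Python scripts to look and compute and a tool call to move; the robot and the scene stay as the last step left them, time stands still between calls to the robot, and variables do not carry over. Pictures are saved under pics/ and viewed, at most 10 in all, crops included, and the job is handed in when it is done.

Besides the shell and the picture viewer there is one more tool, called as name(argument=value, ...), one argument or row to a line, values as JSON. move_arm: Moves the arm, as the interface text tells. Its arguments: {"type":"object","properties":{"targets":{"type":"array","items":{"type":"array","items":{"type":"number"}}},"newtons":{"type":"number"}},"required":["targets"]}

```bash
mkdir -p pics; ls; python3 - <<'E'
from station import *
import cv2,numpy as np
ims=[]
for n in ["top","side"]:
    c=camera(n); np.savez(n+".npz",**c); cv2.imwrite(f"pics/{n}0.png",c["color"][:,:,::-1])
    print(n,c["camera_matrix"].tolist(),np.round(c["R"],3).tolist(),np.round(c["t"],3), np.round(-c["R"].T@c["t"],3))
print(sense()["time"])
E
```

```text
pics
top [[457.7028195115396, 0.0, 278.05211972519373], [0.0, 457.7028195115396, 213.6312096031611], [0.0, 0.0, 1.0]] [[0.019, -1.0, -0.025], [-0.997, -0.017, -0.073], [0.073, 0.026, -0.997]] [-0.001  0.61   0.973] [ 0.538 -0.016  1.015]
side [[438.07988300415406, 0.0, 283.7341392600553], [0.0, 438.07988300415406, 219.13509631849698], [0.0, 0.0, 1.0]] [[-0.78, -0.625, 0.02], [-0.482, 0.581, -0.655], [0.398, -0.521, -0.755]] [0.476 0.333 0.678] [0.262 0.457 0.72 ]
0.1
```

View pics/top0.png

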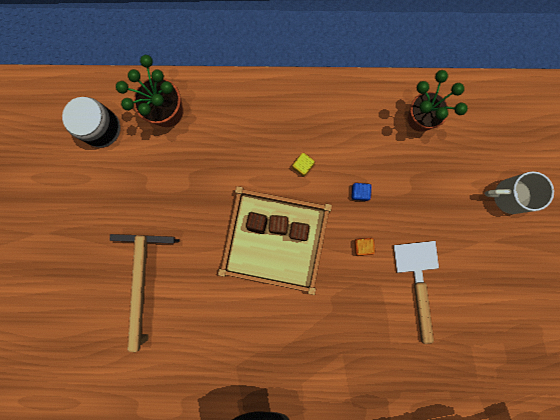

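View pics/side0.png

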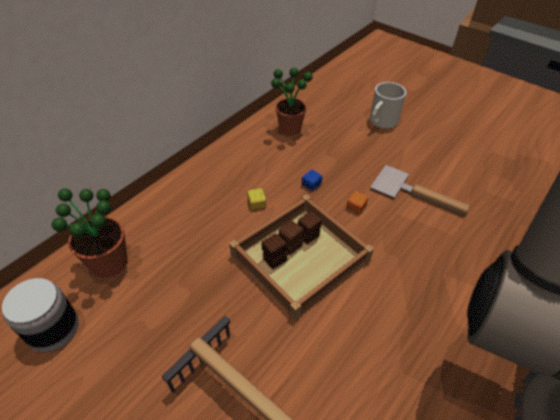

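The top view shows the rake on the left: head at about (144,238), handle end near (134,349). The tray corners are (238,190), (328,208), (313,291) and (221,273), with the heap at (257,222), (278,225) and (299,231). The scraper is on the right. The side view shows the same layout, with the upper row of three dark chunks.

```bash
cat >h.py <<'E'
import numpy as np,cv2
def ray(c,px,z):
    K,R,t=c["camera_matrix"],c["R"],c["t"]
    o=-R.T@t; d=R.T@np.linalg.solve(K,np.array([px[0],px[1],1.]))
    return o+d*(z-o[2])/d[2]
def proj(c,X):
    p=c["camera_matrix"]@(c["R"]@np.asarray(X)+c["t"]); return p[:2]/p[2]
E
python3 - <<'E'
from h import *
c=np.load("top.npz"); im=c["color"]; hsv=cv2.cvtColor(im,cv2.COLOR_RGB2HSV)
np.set_printoptions(precision=4,suppress=True)
cor=[ray(c,p,.04) for p in [(238,190),(328,208),(313,291),(221,273)]]
cor=np.array(cor);print(cor, cor.mean(0)); 
print("sides",[np.linalg.norm(cor[i]-cor[(i+1)%4]) for i in range(4)])
d=(cor[0]+cor[1]-cor[2]-cor[3]);print("yaw x",np.degrees(np.arctan2(d[1],d[0])))
d=(cor[0]+cor[3]-cor[1]-cor[2]);print("yaw y-90",np.degrees(np.arctan2(d[1],d[0]))-90)
# dark chunks
v=im.max(2)
m=((v<75)).astype(np.uint8); 
def comps(m,x0,x1,y0,y1,amin):
    q=np.zeros_like(m);q[y0:y1,x0:x1]=m[y0:y1,x0:x1]
    for k in cv2.findContours(q,cv2.RETR_EXTERNAL,cv2.CHAIN_APPROX_NONE)[0]:
        if cv2.contourArea(k)>amin: print(cv2.contourArea(k),cv2.minAreaRect(k))
print("chunks");comps(m,235,320,200,250,40)
for p in [(257,222),(278,225),(299,231)]: print(ray(c,p,.062))
# rake head: dark grey
m=((v<90)).astype(np.uint8); print("head"); comps(m,100,190,225,255,100)
# handle
for r in range(250,345,15):
    row=hsv[r,115:160]; print(r,[tuple(int(a) for a in x) for x in row[8:40:3]])
E
```

```text
[[ 0.6585  0.0968  0.04  ]
 [ 0.6228 -0.0965  0.04  ]
 [ 0.4469 -0.0669  0.04  ]
 [ 0.4807  0.1285  0.04  ]] [0.5522 0.0155 0.04  ]
sides [np.float64(0.19656858787533987), np.float64(0.17839978253732666), np.float64(0.19829175407978275), np.float64(0.1806207056293879)]
yaw x -9.846423493445641
yaw y-90 -10.124958605527937
chunks
284.5 ((298.7432556152344, 231.04054260253906), (18.577085494995117, 17.261892318725586), 9.462322235107422)
305.0 ((278.5, 224.5), (19.0, 19.0), 90.0)
332.0 ((256.23529052734375, 222.55882263183594), (19.645381927490234, 18.91777801513672), 14.03624439239502)
[0.5891 0.0528 0.062 ]
[0.5836 0.0088 0.062 ]
[ 0.5719 -0.0351  0.062 ]
head
262.0 ((160.75405883789062, 241.77569580078125), (19.54730987548828, 36.91114044189453), 81.02737426757812)
176.0 ((122.5, 238.0), (8.0, 25.0), 90.0)
250 [(12, 181, 161), (12, 179, 164), (12, 178, 156), (12, 184, 150), (17, 142, 179), (20, 130, 182), (19, 128, 187), (17, 142, 81), (11, 179, 104), (12, 183, 121), (12, 177, 124)]
265 [(11, 183, 135), (12, 180, 139), (12, 183, 138), (12, 175, 134), (20, 130, 183), (21, 126, 180), 
[... 275 characters left out ...]
55), (12, 176, 161), (12, 177, 161), (19, 135, 185), (21, 127, 181), (19, 132, 188), (16, 155, 87), (12, 184, 93), (11, 173, 127), (12, 181, 124), (12, 182, 139)]
310 [(11, 172, 148), (12, 182, 146), (12, 179, 134), (21, 126, 184), (20, 128, 182), (17, 142, 179), (16, 130, 55), (12, 179, 138), (12, 181, 134), (12, 180, 133), (12, 184, 147)]
325 [(12, 177, 163), (12, 176, 164), (15, 157, 146), (21, 125, 184), (19, 131, 183), (16, 144, 151), (15, 154, 58), (11, 175, 131), (11, 181, 127), (12, 175, 121), (12, 180, 159)]
340 [(13, 184, 148), (11, 180, 152), (19, 132, 184), (21, 125, 183), (18, 130, 178), (16, 140, 102), (17, 144, 55), (17, 148, 57), (13, 165, 79), (12, 188, 126), (12, 180, 156)]
```

```bash
python3 - <<'E'
from h import *
from station import *
np.set_printoptions(precision=4,suppress=True)
c=np.load("top.npz"); im=c["color"]; hsv=cv2.cvtColor(im,cv2.COLOR_RGB2HSV)
P=[]
for r in range(245,342,5):
    xs=[x for x in range(120,152) if hsv[r,x,1]<148 and hsv[r,x,2]>140]
    P.append((np.mean(xs),r)); 
q=np.array([ray(c,p,.077) for p in P])
a=np.polyfit(q[:,0],q[:,1],1);print("yaw handle",np.degrees(np.arctan(a[0])),"resid",np.abs(np.polyval(a,q[:,0])-q[:,1]).max())
col=hsv[225:365,134:142]; 
for x,rr in ((139,range(230,246)),(134,range(340,358))):
    print(x,[(r,tuple(map(int,hsv[r,x]))) for r in rr])
for p in [(110,238),(175,240),(139.5,236),(139.5,243),(133.5,350)]: print(p,ray(c,p,.06),ray(c,p,.077))
print(np.polyval(a,[.35,.4,.45,.5]))
s=sense();print(s["position"],s["tool_rot"],s["opening"])
E
```

```text
yaw handle -1.2984706422293528 resid 0.001081067996588525
139 [(230, (12, 179, 145)), (231, (11, 179, 138)), (232, (12, 182, 137)), (233, (11, 179, 128)), (234, (12, 189, 119)), (235, (15, 160, 102)), (236, (16, 147, 166)), (237, (20, 123, 188)), (238, (20, 125, 186)), (239, (20, 127, 181)), (240, (20, 124, 179)), (241, (21, 129, 182)), (242, (20, 126, 182)), (243, (20, 127, 183)), (244, (21, 126, 182)), (245, (20, 124, 183))]
134 [(340, (19, 130, 184)), (341, (19, 132, 184)), (342, (20, 129, 184)), (343, (20, 128, 180)), (344, (19, 128, 184)), (345, (19, 129, 184)), (346, (18, 128, 185)), (347, (20, 130, 182)), (348, (19, 130, 184)), (349, (19, 130, 185)), (350, (19, 136, 186)), (351, (21, 121, 177)), (352, (13, 163, 108)), (353, (11, 184, 132)), (354, (12, 184, 144)), (355, (12, 180, 139)), (356, (12, 180, 143)), (357, (12, 176, 151))]
(110, 238) [0.5502 0.3618 0.06  ] [0.55  0.355 0.077]
(175, 240) [0.5485 0.2241 0.06  ] [0.5484 0.2198 0.077 ]
(139.5, 236) [0.5556 0.2994 0.06  ] [0.5553 0.2938 0.077 ]
(139.5, 243) [0.5409 0.2988 0.06  ] [0.5409 0.2932 0.077 ]
(133.5, 350) [0.3205 0.3023 0.06  ] [0.3243 0.2966 0.077 ]
[0.2987 0.2976 0.2965 0.2953]
[ 0.1759 -0.4943  0.2511] [[ 0.9421  0.3352 -0.0003]
 [ 0.3352 -0.9421  0.0013]
 [ 0.0002 -0.0013 -1.    ]] 0.09186972564370477
```

move_arm(
  targets=[
    [0, 0, 10.45, 0, 0, 0, -1],
    [0, 0, 10.45, 0, 0, 0, -1],
    [0, 0, 0, 34, -43, 0, -1],
    [0, 0, 0, 34, -43, 0, -1],
    [0, 0, 0, 34, -43, 0, -1],
    [0, 0, 0, 34, -43, 0, -1],
    [0, 0, 0, 34, -43, 0, -1],
    [0, 0, 0, 34, -43, 0, -1],
  ],
)

```text
time: 1.1
position: [0.3867, -0.2398, 0.2516]
tool_rot: [[1.0, -0.023, -0.0], [-0.023, -1.0, 0.0], [-0.0, -0.0, -1.0]]
contact_force: [0.4, -0.7, 0.4]
opening: 0.0914
gripper_force: 0.0
```

move_arm(
  targets=[
    [0, 0, 0, 10, -54, 0, -1],
    [0, 0, 0, 10, -54, 0, -1],
    [0, 0, 0, 10, -54, 0, -1],
    [0, 0, 0, 10, -54, 0, -1],
    [0, 0, 0, 10, -54, 0, -1],
    [0, 0, 0, 10, -54, 0, -1],
    [0, 0, 0, 9, -54, 0, -1],
    [0, 0, 0, 9, -54, 0, -1],
  ],
)

```text
time: 2.1
position: [0.4737, 0.1905, 0.2514]
tool_rot: [[1.0, -0.023, -0.0], [-0.023, -1.0, -0.0], [-0.0, 0.0, -1.0]]
contact_force: [0.4, -0.4, -0.3]
opening: 0.0923
gripper_force: 0.0
```

move_arm(
  targets=[
    [0, 0, 0, 0, -54, 0, -1],
    [0, 0, 0, 0, -53, 20, -1],
    [0, 0, 0, 0, 0, 40, -1],
    [0, 0, 0, 0, 0, 0, -1],
  ],
)

```text
time: 2.6
position: [0.4741, 0.2953, 0.1886]
tool_rot: [[1.0, -0.022, -0.007], [-0.022, -1.0, -0.003], [-0.007, 0.004, -1.0]]
contact_force: [-0.4, 0.0, 0.5]
opening: 0.0915
gripper_force: 0.0
```

```bash
python3 - <<'E'
from station import *
from h import *
c=camera("wrist"); np.savez("wr.npz",**c); cv2.imwrite("pics/wr1.png",c["color"][:,:,::-1])
t=dict(camera("top")); np.savez("top1.npz",**t)
print(proj(c,(.476,.2965,.077)),proj(c,(.555,.2942,.077)),sense()["position"])
E
```

```text
[272.9769624  209.02088042] [273.58118947  91.64410292] [0.47652586 0.29537262 0.19231375]
```

View pics/wr1.png

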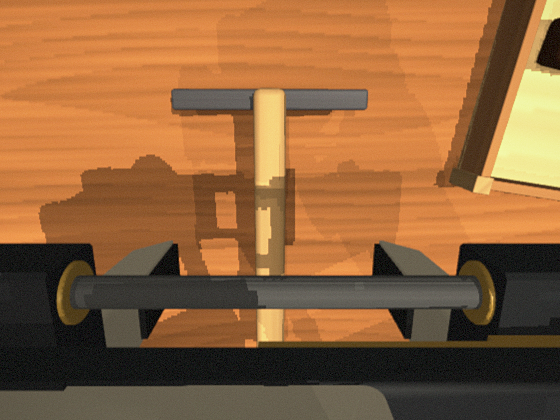

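The wrist view shows the handle centred at column 269 (273 predicted) and its front end at row 89 (92 predicted), so the measured pose holds to 3 mm. I'll go down and grip.

move_arm(
  targets=[
    [0, 0, 0, 0, -2, 50, -1],
    [0, 0, 0, 0, 0, 50, -1],
    [0, 0, 0, 0, 0, 20, -1],
    [0, 0, 0, 0, 0, 0, 1],
    [0, 0, 0, 0, 0, 0, 1],
    [0, 0, 0, 0, 0, 0, 1],
    [0, 0, 0, 0, 0, 0, 1],
    [0, 0, 0, 0, 0, 0, 1],
  ],
  newtons=45,
)

```text
time: 3.7
position: [0.4764, 0.2977, 0.0721]
tool_rot: [[1.0, -0.023, 0.001], [-0.023, -1.0, 0.0], [0.001, -0.0, -1.0]]
contact_force: [0.7, -0.0, -0.6]
opening: 0.0463
gripper_force: 0.0
```

move_arm(
  targets=[
    [0, 0, 0, 0, 0, 0, 1],
    [0, 0, 0, 0, 0, 0, 1],
    [0, 0, 0, 0, 0, 0, 1],
    [0, 0, 0, 0, 0, 0, 1],
  ],
)

```text
time: 4.2
position: [0.4763, 0.2978, 0.0716]
tool_rot: [[1.0, -0.023, 0.0], [-0.023, -1.0, 0.0], [0.0, -0.0, -1.0]]
contact_force: [-0.5, 0.3, 0.4]
opening: 0.0217
gripper_force: 45.0
```

move_arm(
  targets=[
    [0, 0, 0, 0, 0, -45, 1],
    [0, 0, 8.7, 0, 0, -50, 1],
    [0, 0, 0, 19, 44, 0, 1],
    [0, 0, 0, 19, 44, 0, 1],
    [0, 0, 0, 19, 44, 0, 1],
    [0, 0, 0, 19, 44, 0, 1],
    [0, 0, 0, 19, 45, 0, 1],
    [0, 0, 0, 20, 45, 0, 1],
  ],
)

```text
time: 5.2
position: [0.5431, 0.0141, 0.1665]
tool_rot: [[0.985, -0.174, -0.001], [-0.174, -0.985, -0.0], [-0.001, 0.0, -1.0]]
contact_force: [0.9, 1.3, -1.1]
opening: 0.0215
gripper_force: 45.0
```

move_arm(
  targets=[
    [0, 0, 0, 0, 0, 0, 1],
    [0, 0, 0, 0, 0, 0, 1],
  ],
)

```text
time: 5.45
position: [0.5428, 0.016, 0.1663]
tool_rot: [[0.985, -0.175, -0.001], [-0.175, -0.985, 0.0], [-0.001, -0.0, -1.0]]
contact_force: [0.4, 0.5, -0.9]
opening: 0.0217
gripper_force: 45.0
```

```bash
cat > look.py <<'E'
import sys
from station import *
from h import *
n=sys.argv[1]
a=camera("side")
b=camera("top" if len(sys.argv)<3 else sys.argv[2])
np.savez(n+"s.npz",**a);np.savez(n+"t.npz",**b)
A=cv2.resize(a["color"][120:330,180:430],None,fx=1.6,fy=1.6,interpolation=cv2.INTER_CUBIC)
B=b["color"] if len(sys.argv)>2 else cv2.resize(b["color"][170:310,190:350],None,fx=2.4,fy=2.4)
if len(sys.argv)>2: B=cv2.resize(B,(400,300))
if B.shape[0]<A.shape[0]: B=cv2.copyMakeBorder(B,0,A.shape[0]-B.shape[0],0,0,0)
cv2.imwrite(f"pics/{n}.png",np.hstack([A,B[:A.shape[0]]])[:,:,::-1]); s=sense();print(s["time"],s["position"],A.shape,B.shape)
E
python3 look.py l1 wrist
```

```text
5.55 [0.54283322 0.01681052 0.16654493] (336, 400, 3) (336, 400, 3)
```

View pics/l1.png

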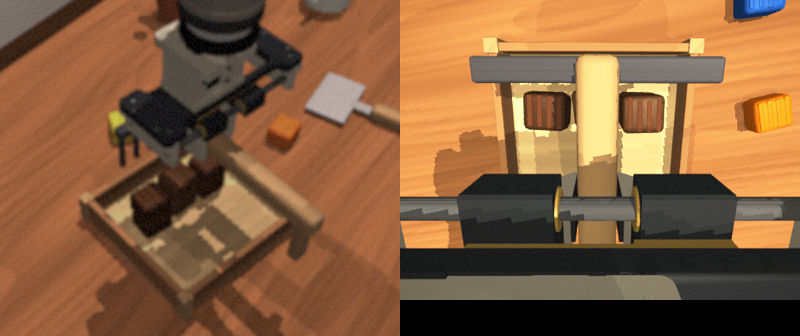

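move_arm(
  targets=[
    [0, 0, 0, 0, 0, 28, 1],
    [0, 0, 0, 0, 0, 28, 1],
    [0, 0, 0, -12, 0, 0, 1],
    [0, 0, 0, -12, 0, 0, 1],
    [0, 0, 0, -12, 0, 0, 1],
    [0, 0, 0, -12, 0, 0, 1],
    [0, 0, 0, -12, 0, 0, 1],
    [0, 0, 0, -6, 0, 0, 1],
  ],
)

```text
time: 6.55
position: [0.4774, 0.0273, 0.1109]
tool_rot: [[0.985, -0.174, -0.0], [-0.174, -0.985, -0.0], [-0.0, 0.0, -1.0]]
contact_force: [0.3, -0.8, -1.8]
opening: 0.0217
gripper_force: 45.0
```

```bash
python3 look.py l2 wrist
```

```text
6.65 [0.47761673 0.02731865 0.11075933] (336, 400, 3) (336, 400, 3)
```

View pics/l2.png

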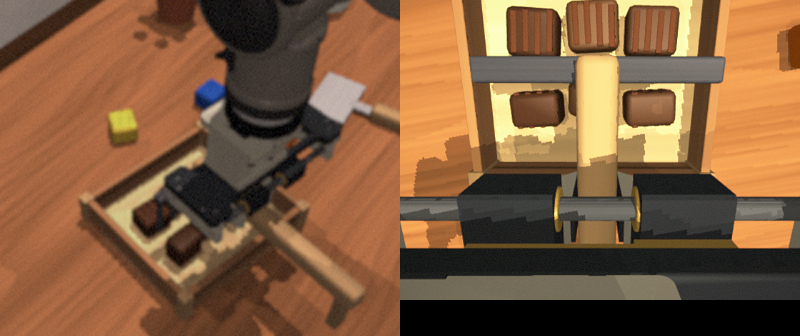

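The wrist view shows three ribbed chunks staying in the far row at (533,30), (593,25) and (650,30). The upper row has fallen to the near side at (537,108), (575,100) and (648,107). I'll lower the teeth between the rows and pull the near row clear.

move_arm(
  targets=[
    [0, 0, 0, 0, 0, 8, 1],
    [0, 0, 0, 0, 0, 8, 1],
    [0, 0, 0, 0, 0, 8, 1],
    [0, 0, 0, 0, 0, 4, 1],
    [0, 0, 0, 0, 0, 0, 1],
  ],
)

```text
time: 7.28
position: [0.4781, 0.0272, 0.0822]
tool_rot: [[0.985, -0.174, -0.001], [-0.174, -0.985, 0.0], [-0.001, 0.0, -1.0]]
contact_force: [-0.3, -0.7, -1.4]
opening: 0.0218
gripper_force: 45.0
```

move_arm(
  targets=[
    [0, 0, 0, -8, 0, 0, 1],
    [0, 0, 0, -8, 0, 0, 1],
    [0, 0, 0, -8, 0, 0, 1],
    [0, 0, 0, -4, 0, 0, 1],
    [0, 0, 0, 2, 0, -20, 1],
    [0, 0, 0, 0, 0, -62, 1],
    [0, 0, 0, 0, 0, -20, 1],
    [0, 0, 0, 0, 0, 0, 1],
  ],
)

```text
time: 8.28
position: [0.4534, 0.0317, 0.1861]
tool_rot: [[0.985, -0.174, 0.004], [-0.174, -0.985, -0.0], [0.004, -0.0, -1.0]]
contact_force: [0.1, -0.1, -1.2]
opening: 0.0219
gripper_force: 45.0
```

```bash
python3 look.py l3 wrist
```

```text
8.375 [0.45192078 0.03180526 0.18379796] (336, 400, 3) (336, 400, 3)
```

View pics/l3.png

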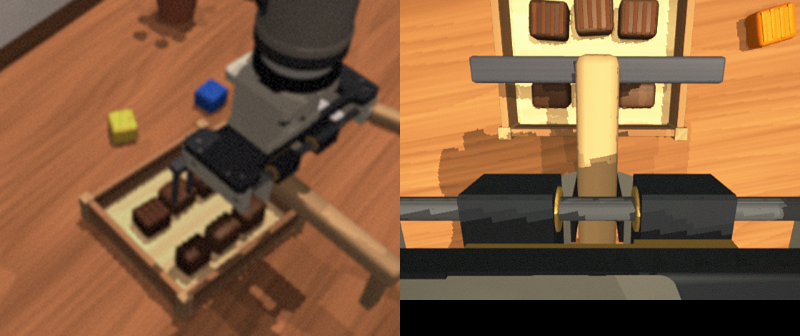

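Both rows now lie flat, three near and three far. I'll carry the rake back to its place and check the tray without the arm in view.

move_arm(
  targets=[
    [0, 0, 0, -4, -44, 0, 1],
    [0, 0, 0, -4, -44, 0, 1],
    [0, 0, 0, -4, -44, 0, 1],
    [0, 0, 0, -4, -44, 0, 1],
    [0, 0, 0, -4, -45, 0, 1],
    [0, 0, 0, -3, -45, 0, 1],
    [0, 0, -8.7, 0, 0, 40, 1],
    [0, 0, 0, 0, 0, 40, 1],
  ],
)

```text
time: 9.38
position: [0.4751, 0.298, 0.1017]
tool_rot: [[1.0, -0.02, -0.002], [-0.02, -1.0, -0.001], [-0.002, 0.001, -1.0]]
contact_force: [-0.1, -0.2, -1.2]
opening: 0.0217
gripper_force: 45.0
```

move_arm(
  targets=[
    [0, 0, 0, 0, 0, 20, 1],
    [0, 0, 0, 0, 0, 0, 1],
    [0, 0, 0, 0, 0, 0, 1],
  ],
)

```text
time: 9.75
position: [0.4764, 0.2977, 0.0846]
tool_rot: [[1.0, -0.023, -0.0], [-0.023, -1.0, -0.0], [-0.0, 0.0, -1.0]]
contact_force: [0.3, -1.1, -1.7]
opening: 0.0219
gripper_force: 45.0
```

```bash
python3 look.py l4
```

```text
9.85 [0.4768001  0.29786339 0.08550504] (336, 400, 3) (336, 384, 3)
```

View pics/l4.png

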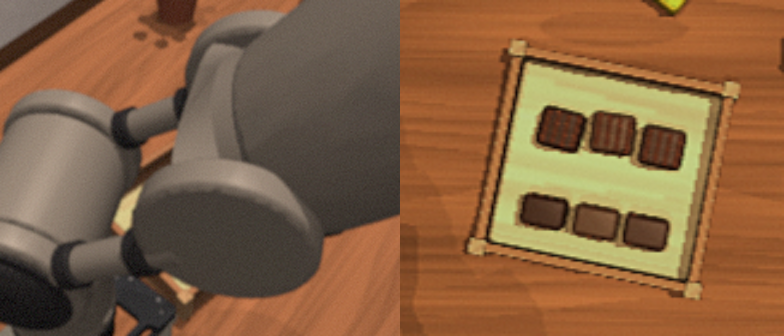

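The top view shows six separate chunks: the far row at (560,128), (613,133) and (662,147), the near row at (544,212), (597,222) and (645,231). None overlap. I'll set the rake down.

move_arm(
  targets=[
    [0, 0, 0, 0, 0, 8, 1],
    [0, 0, 0, 0, 0, 4, 1],
    [0, 0, 0, 0, 0, 1.5, 1],
    [0, 0, 0, 0, 0, 0, 1],
    [0, 0, 0, 0, 0, 0, 1],
  ],
)

```text
time: 10.48
position: [0.476, 0.2975, 0.0716]
tool_rot: [[1.0, -0.023, -0.0], [-0.023, -1.0, -0.0], [-0.0, 0.0, -1.0]]
contact_force: [-3.2, -1.9, 5.2]
opening: 0.0218
gripper_force: 45.0
```

Contact with the bench at 5 N. I'll open and move up and away.

move_arm(
  targets=[
    [0, 0, 0, 0, 0, 0, -0.2],
    [0, 0, 0, 0, 0, 0, -1],
    [0, 0, 0, 0, 0, 0, -1],
    [0, 0, 0, 0, 0, 0, -1],
    [0, 0, 0, 0, 0, 0, -1],
    [0, 0, 0, 0, 0, 0, -1],
    [0, 0, 0, 0, 0, 0, -1],
    [0, 0, 0, 0, 0, 0, -1],
  ],
)

```text
time: 11.48
position: [0.4763, 0.2977, 0.0712]
tool_rot: [[1.0, -0.023, 0.0], [-0.023, -1.0, -0.0], [0.0, 0.0, -1.0]]
contact_force: [-0.3, 0.6, -0.6]
opening: 0.0911
gripper_force: 0.0
```

move_arm(
  targets=[
    [0, 0, 0, 0, 0, -20, -1],
    [0, 0, 0, 0, 0, -50, -1],
    [0, 0, 0, 0, 0, -50, -1],
    [0, 0, 0, -10, 50, -30, -1],
    [0, 0, 0, -10, 50, 0, -1],
    [0, 0, 0, -10, 50, 0, -1],
    [0, 0, 0, -10, 50, 0, -1],
    [0, 0, 0, -10, 50, 0, -1],
  ],
)

```text
time: 12.48
position: [0.42, 0.0475, 0.2214]
tool_rot: [[1.0, -0.023, 0.001], [-0.023, -1.0, -0.0], [0.001, 0.0, -1.0]]
contact_force: [0.4, -0.2, 0.9]
opening: 0.0915
gripper_force: 0.0
```

```bash
python3 - <<'E'
from station import *
from h import *
import time
w=camera("wrist")["color"];t=camera("top")["color"]
cv2.imwrite("pics/f.png",np.hstack([cv2.resize(w,(400,300)),cv2.resize(t[140:,60:440],(400,300))])[:,:,::-1]);print(sense()["position"])
E
```

```text
[0.41960034 0.04545371 0.22135622]
```

View pics/f.png

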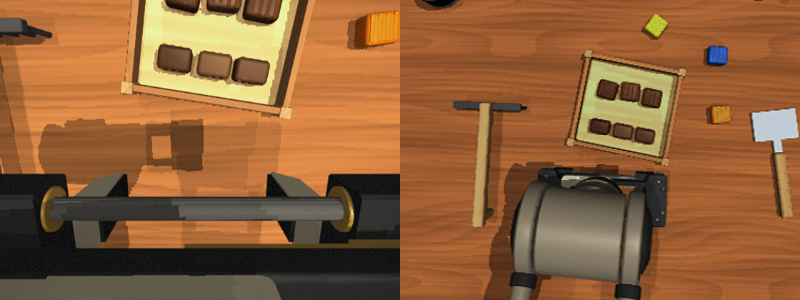

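The final view shows both rows flat and separate, the rake standing at (485,105) clear of the tray, and the scraper where it was. I'll hand it in.

```bash
python3 -c "
from station import *
print(sign_off())"
```

```text
the job is handed in; nothing more can be done
None
```

The bark lies in a single layer in the tray, three chunks in the near half and three in the far half; the rake is back on the bench clear of the tray, and the job was handed in after about 13 s on the robot's clock.

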